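Switch the roller drive off and load the sample cylinder

ROBOT

A 6-joint arm with a two-finger parallel gripper is mounted at the origin on the work surface. World frame = base frame: x ahead of the robot, y to its left, z up, the work surface at z = 0. Lengths are in m, angles in rad, forces in N, time in s.
With the tool pointing down it reaches from about 0.225 to 0.725 m from the base axis. Payload 3.1 kg.
Tool frame: the origin (TCP) lies midway between the tips of the shut fingers; the grasp point (between the pads) lies 19 mm behind it; z points along the fingers, y is the line along which they close (so a half turn about z gives the same grasp; the last joint's range is limited). The gripper opens to 85 mm and grips with 20 to 120 N. Pads are 22 mm wide; open, the fingers measure 114 mm over their backs; the gripper's body (76 mm by 85 mm) begins 54 mm behind the grasp point. The pads swing forward as they close: fully open they stand 13 mm farther back than shut.
Start: joints at [-1.234, 0.048, 0.099, 1.622, 0, 1.443], TCP at [0.235, -0.469, 0.231] pointing down, gripper open.
Joint ranges: [-2.91, 2.91], [-0.99, 1.94], [-1.21, 1.42], [-2.12, 2.29], [-1.49, 1.47], [-3.14, 3.14]. Speed limits (rad/s): [2.79, 2.79, 3.14, 3.14, 3.14, 3.14].

INTERFACE

Orientations are given as a unit quaternion [w, x, y, z].
In Python, from plant import * gives the robot as it stands.
- The arm moves only by the shell command python3 -m handwheel 'ROWS' [OPENING] [FORCE]. ROWS is a JSON object of lists of equal length, an entry for each row: "travel": the shift along the world's x, y, z in units of 0.2 m (1.0 is 0.2 m), a list of three; "angular": the turn, a rotation vector about the world's x, y, z in units of pi rad (1.0 is pi rad), a list of three. A call has 1 to 20 rows; each row shifts and turns the commanded pose from where the row before left it; what a row does not reach is not made up. A row lasts 1/8 s, in which the tool goes at most 62.5 mm and 10.7 degrees, less where a joint would pass 70% of its speed; a pose out of reach is approached as far as the arm can. A call with a number of a shift or a turn outside -1 to 1 is refused whole. A call with a gripper value outside its range is refused whole. OPENING is the opening, from 0 (shut) to 1 (fully open), set as the call begins (- or left out, the last holds). The fingers move at their own pace and stop on an object; FORCE is the grip in N (left out, the last holds). Time passes only in rows, so rows that do not move let the fingers close. It gives the time, the measured TCP pose, the force, the opening and the grip force at its end, in the units of the state.
- state(): the state, without advancing time (a new reading comes with each control period).
- capture(name): name is "scene" or "side" or "wrist"; returns a dict with "frame" (384x512x3 uint8, red, green, blue), "z_map" (384x512 float32, m along the optical axis (not along the pixel's ray), 0 where there is no reading), "K" (3x3 intrinsics, pixels), "xyz" and "rotation" of the camera in the world. Camera axes: x right, y down, z forward; pixel columns grow to the right and rows downward; lengths in m; the calibration is good to about 2 mm. A picture is of the moment at which its call begins.
- close_job(): hands the job in; it is judged then, once.
Trained networks look in the newest picture that a camera, given by its name, has taken for a name from the list of things; names that differ only in an ending like _2 or _b are one class to them, and where a whole thing is asked for, a point or a joint stands for the part that bears it (a point fixed in the world has none). Each returns a list of dicts, best first, with "confidence" (0 to 1); they miss things now and then, are a little off and sometimes report something else, mostly with a low value. They report only what shows in the picture. A call takes as long as a camera call.
- regions_of(name, camera): "region" (384x512 bool, what is visible of it) and "extent" ([left, top, width, height] in pixels, round what is visible of it).
- tip_of(name, camera): "uv" ([column, row] in pixels: a listed point, or the origin of a listed thing).
The state is a dict: "time": time; "q": joint angles; "qvel": joint speeds; "tau": joint torques, N m; "eef_pos": TCP position; "orientation": TCP orientation; "wrist_force": force on the tool from outside, world axes, zero at the start; "ft_torque": the same for the moment, N m; "finger_gap": opening from 0.0 (shut) to 1.0 (fully open); "gripper_force": force on a finger pad.
Only numpy, scipy, OpenCV 4.12 (cv2) and the standard library are available. Lean on these libraries where they do the work, as an engineer would, in place of code of your own. Each camera call takes 0.05 s, during which the arm holds its last target. There are 200 camera calls.

TASK

First set the drive's forward-off-reverse lever to its centre off notch, so that the spring pin behind it drops and stays down. Then roll the steel sample cylinder, without lifting it off the cradle, from its rest into the vee until it has centred itself there, and fold the hinged hold-down bar down until it lies on the cylinder. Leave the beaker and the jar where they stand.

Things in the scene. Friction and masses are not known exactly. Their poses are not given: they have to be found in the camera images.
- control: White fixed control box, 140 (x) x 180 (y) x 115 mm high; origin at the centre of its underside. A lever stands out of a slot along y in its top, at x = -25 mm, and swings in the box's y-z plane. It starts on the +y (forward) side of the off notch; reverse lies towards -y, the stops 0.65 rad to each side of the notch. Elsewhere it stays where it is left, with a drag of up to 4 N at the grip.
- lever_shaft (a point): Point on the lever's shaft axis (along the box's x) under the lever, inside the box, 60 mm above its underside. The lever is clamped on the shaft at a chance angle: the off notch lies anywhere up to 0.35 rad to either side of upright and cannot be seen, only felt. From about 0.15 rad on either side the lever snaps to the notch's middle by itself; about 9 to 15 N at the grip push it out again.
- lever_tip (a point): Centre of the top end of the lever, 160 mm from the shaft axis. z points along the lever, outwards. The lever ends in a black round grip, 22 mm across and 65 mm long, below that a 12 mm steel rod.
- pin_top (a point): Centre of the top of the detent pin's round steel head (28 mm across), on the box's top behind the lever (x = +42 mm, y = 0 in the box's frame). It stands about 133 mm above the box's underside while the lever is out of the notch, and drops to about 126 mm when the lever is in the off notch. It only shows the state: pressing it does not help.
- cradle: Fixed cradle on a 150 (x) x 270 (y) mm base, origin at the centre of its underside. On its -y side a white ledge (y = -135 to 10 mm, about 50 mm high, with a very shallow dip in which the cylinder rests), then a 90 degree vee along x: near edge at y = 10, z = 50 mm, bottom at y = 40, z = 20 mm, far edge at y = 83, z = 63 mm. A hold-down bar is hinged between posts at y = 100 mm.
- rest (a point): Lowest line of the cylinder's rest (y = -35 mm, 47 mm above the underside in the cradle's frame): from here the ledge's top rises by 4 degrees both ways, to 50 mm at y = -80 mm (flat from there on, so that there is room behind the cylinder) and to 50 mm at the vee's near edge, y = 10 mm. A steady push of 1 to 15 N takes the cylinder over that edge.
- vial_centre (a point): Centre of the loose steel sample cylinder, 54 mm in diameter, 140 mm long plus a 22 mm thick, 20 mm long neck at each end, about 0.3 to 0.6 kg. Its length lies along the cradle's x; its frame's x axis runs along it.
- vee_seat (a point): Where the cylinder's centre lies when it is centred in the vee (40 mm in y and 58 mm above the underside in the cradle's frame).
- bar_hinge (a point): Middle of the hold-down bar's hinge axis, which runs along the cradle's x, 90 mm above the cradle's underside.
- bar_end (a point): Free end of the hold-down bar, 133 mm from the hinge. The bar is a 20 mm wide, 10 mm thick steel strip ending in a black round grip, 22 mm across and 50 mm long.
- bar (a joint): Angle of the hold-down bar in rad: 0 when it lies level, pointing to the cradle's -y, on a cylinder that is centred in the vee; it starts raised near upright (1.3 to 1.7). Friction holds it where it is left; it takes 1 to 3 N at its grip to move.
- beaker_mark (a point): Bystander, loose: centre of the underside of a glass beaker, 70 mm across and 85 mm high.
- jar_mark (a point): Bystander, loose: centre of the underside of an amber jar with a white cap, 60 mm across and 70 mm high.

How it is judged:
On the way, in this order (a step that is already met when the one before it is completed fails the run):
1. the lever is in its off notch (pin dropped) (z of pin_top in the frame of control below 0.129 m), for 0.3 s.
2. with the drive off, the cylinder lies centred in the vee (distance between vial_centre and vee_seat below 0.035 m and z of vial_centre in the frame of cradle below 0.062 m and z of pin_top in the frame of control below 0.129 m), for 0.2 s.
At the end, for the whole second after the job is handed in: The detent pin has dropped (its top less than 129 mm above the box's underside), the cylinder lies in the vee (centre within 35 mm of the seat point, less than 62 mm high, axis within 0.06 rad of the vee), and the bar lies on it (within 0.06 rad of level) (all of step 2 and angle between the x axis of vial_centre and the x axis of cradle, either way round below 0.06 rad and value of joint bar between -0.06 and 0.06 rad); the robot touches nothing.
It fails at once if the cylinder is lifted off the cradle instead of rolled, or falls off it (z of vial_centre in the frame of cradle above 0.095 m or z of vial_centre in the frame of cradle below 0.045 m).
It fails at once if the beaker or the jar is moved by more than 30 mm (distance of any of beaker_mark, jar_mark from where it was at the start of the episode above 0.03 m).
It also fails if it takes over 64 s, if anything falls off the work surface, if the arm or the gripper's body presses on something with over 40 N, if the wrist force passes 120 N, or if a joint passes its speed limit or range.

## Working session

There is one attempt and no reset: what is moved stays moved. The work goes in short steps, Python scripts to look and compute and a shell command to move; the robot and the scene stay as the last step left them, time stands still between calls to the robot, and variables do not carry over. Pictures are saved under pics/ and viewed, at most 10 in all, crops included, and the job is handed in when it is done.

```bash
mkdir -p pics
cat > h.py <<'E'
from plant import *
import numpy as np, cv2
def w(c,u,v,z):
    K=np.array(c["K"]);R=np.array(c["rotation"])
    if R.size==4:
        from scipy.spatial.transform import Rotation as Ro
        R=Ro.from_quat(np.roll(R,-1)).as_matrix()
    p=np.array([(u-K[0,2])/K[0,0]*z,(v-K[1,2])/K[1,1]*z,z]); return np.array(c["xyz"])+R@p
def cloud(c):
    v,u=np.mgrid[0:384,0:512];z=c["z_map"]
    K=np.array(c["K"]);R=np.array(c["rotation"])
    if R.size==4:
        from scipy.spatial.transform import Rotation as Ro
        R=Ro.from_quat(np.roll(R,-1)).as_matrix()
    P=np.stack([(u-K[0,2])/K[0,0]*z,(v-K[1,2])/K[1,1]*z,z],-1)@R.T+np.array(c["xyz"])
    P[z==0]=np.nan; return P
def tip(n,cam,c):
    r=tip_of(n,cam)
    if not r: print(n,cam,None);return
    u,v=r[0]["uv"];z=c["z_map"][int(np.clip(round(v),0,383)),int(np.clip(round(u),0,511))]
    p=w(c,u,v,z);print(n,cam,np.round([u,v],0),round(r[0]["confidence"],2),np.round(p,3))
    return r[0]
E
python3 - <<'E'
from h import *
ims=[]
for cam in("scene","side"):
    c=capture(cam);ims.append(c["frame"][:,:,::-1])
    print(cam,np.round(c["xyz"],3),np.round(c["rotation"],3).tolist(),np.round(c["K"],0).tolist())
    for n in("control","lever_shaft","lever_tip","pin_top","cradle","rest","vial_centre","vee_seat","bar_hinge","bar_end","beaker_mark","jar_mark"): tip(n,cam,c)
    np.savez(cam+"0.npz",**{k:np.array(v) for k,v in c.items()})
cv2.imwrite("pics/a.png",ims[0]);cv2.imwrite("pics/b.png",ims[1])
E
```

```text
scene [ 1.063 -0.126  1.038] [-0.223, 0.783, 0.559, -0.159] [[440.0, 0.0, 259.0], [0.0, 440.0, 199.0], [0.0, 0.0, 1.0]]
control scene [326. 207.] 0.76 [0.598 0.208 0.114]
lever_shaft scene [330. 205.] 0.61 [0.594 0.219 0.113]
lever_tip scene [356. 142.] 0.49 [0.489 0.323 0.193]
pin_top scene [343. 194.] 0.56 [0.586 0.255 0.133]
cradle scene [154. 247.] 0.83 [ 0.534 -0.216  0.051]
rest scene [139. 243.] 0.93 [ 0.539 -0.245  0.101]
vial_centre scene [139. 238.] 0.6 [ 0.524 -0.242  0.098]
vee_seat scene [165. 231.] 0.85 [ 0.482 -0.184  0.022]
bar_hinge scene [184. 214.] 0.92 [ 0.489 -0.123  0.089]
bar_end scene [182. 183.] 0.64 [ 0.491 -0.109  0.224]
beaker_mark scene [260. 271.] 0.55 [0.691 0.006 0.085]
jar_mark scene [225. 200.] 0.64 [ 0.462 -0.013  0.056]
side [0.479 0.633 0.629] [0.028, -0.053, 0.897, -0.438] [[350.0, 0.0, 256.0], [0.0, 350.0, 194.0], [0.0, 0.0, 1.0]]
control side [250. 325.] 0.92 [0.528 0.32  0.114]
lever_shaft side None
lever_tip side [273. 298.] 0.55 [0.493 0.322 0.195]
pin_top side [223. 283.] 0.67 [0.584 0.257 0.133]
cradle side [278. 186.] 0.92 [ 0.512 -0.103  0.082]
rest side [282. 170.] 0.65 [ 0.505 -0.113  0.128]
vial_centre side [277. 158.] 0.88 [ 0.525 -0.229  0.089]
vee_seat side [281. 181.] 0.97 [ 0.506 -0.113  0.092]
bar_hinge side [286. 182.] 0.97 [ 0.49  -0.112  0.089]
bar_end side [290. 138.] 0.81 [ 0.488 -0.108  0.221]
beaker_mark side [214. 236.] 0.57 [0.654 0.047 0.031]
jar_mark side [303. 235.] 0.71 [0.441 0.023 0.036]
```

View pics/a.png

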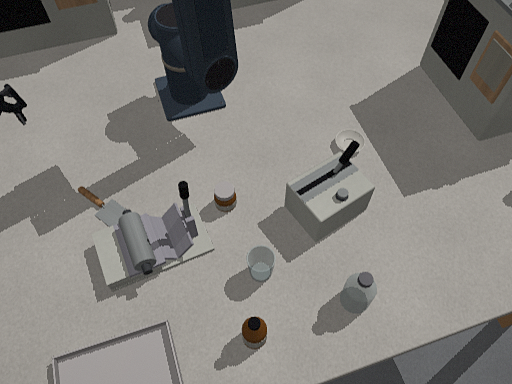

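View pics/b.png

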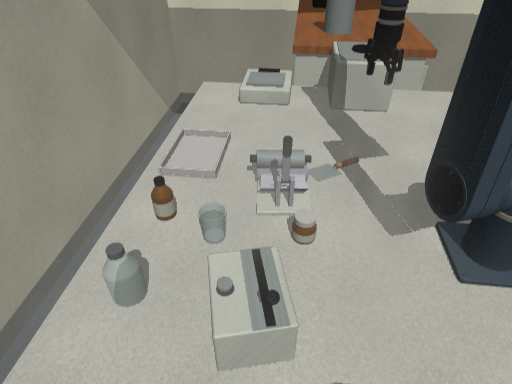

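Run:
```python
from h import *
P=np.concatenate([cloud(dict(np.load(k+"0.npz"))).reshape(-1,3) for k in("scene","side")]);P=P[~np.isnan(P[:,0])]
def rect(nm,m):
    q=P[m]; print(nm,len(q),cv2.minAreaRect((q[:,:2]*1000).astype(np.float32)),q.mean(0).round(3))
x,y,z=P.T
rect("boxtop",(abs(z-.115)<.004)&(y>.1)&(x>.4))
rect("ledge",(z>.044)&(z<.053)&(y<-.15)&(y>-.5)&(x>.38)&(x<.72))
rect("cradlelow",(z>.015)&(z<.25)&(y<-.07)&(y>-.5)&(x>.38)&(x<.75))
m=(z>.075)&(z<.103)&(y<-.15)&(y>-.4)&(x>.38)&(x<.7);rect("cyl",m)
rect("lever",(z>.17)&(y>.15)&(x>.4)&(z<.26))
rect("barup",(z>.12)&(y>-.16)&(y<-.05)&(x>.4)&(x<.6)&(z<.26))
rect("cyltop",m&(z>.097))
for lo,hi in((.4,.43),(.43,.46),(.52,.55),(.56,.59),(.6,.7)):
    pass
for n in np.arange(.14,.25,.015):
    q=P[(abs(z-n)<.007)&(y>.15)&(x>.4)];print("L",round(n,3),len(q),q.mean(0).round(3) if len(q) else "")
    q=P[(abs(z-n)<.007)&(y>-.16)&(y<-.05)&(x>.4)&(x<.6)];print("B",len(q),q.mean(0).round(3) if len(q) else "")
```

```text
boxtop 9404 ((518.4197387695312, 431.7315673828125), (316.6641540527344, 710.9757690429688), 29.337751388549805) [0.546 0.255 0.115]
ledge 2614 ((509.41357421875, -249.28903198242188), (154.21365356445312, 209.8357696533203), 5.115106105804443) [ 0.515 -0.278  0.049]
cradlelow 8970 ((587.8381958007812, -285.54095458984375), (322.9918518066406, 409.00787353515625), 0.08542530238628387) [ 0.533 -0.232  0.064]
cyl 1897 ((516.0035400390625, -249.7557830810547), (182.0466766357422, 57.363502502441406), 5.869716644287109) [ 0.523 -0.246  0.092]
lever 1103 ((454.50799560546875, 538.3465576171875), (84.52332305908203, 495.4435119628906), 3.096130132675171) [0.457 0.63  0.205]
barup 545 ((494.9884338378906, -110.65733337402344), (24.19712257385254, 23.099613189697266), 82.610595703125) [ 0.497 -0.109  0.184]
cyltop 697 ((515.9017333984375, -251.27793884277344), (139.8324432373047, 35.03671646118164), 5.97658109664917) [ 0.519 -0.251  0.099]
L 0.14 603 [0.7   0.326 0.139]
B 54 [ 0.497 -0.112  0.14 ]
L 0.155 221 [0.467 0.62  0.155]
B 51 [ 0.496 -0.111  0.155]
L 0.17 199 [0.47  0.592 0.17 ]
B 49 [ 0.497 -0.11   0.169]
L 0.185 255 [0.469 0.561 0.186]
B 70 [ 0.497 -0.108  0.185]
L 0.2 283 [0.47  0.537 0.198]
B 84 [ 0.498 -0.107  0.2  ]
L 0.215 122 [0.439 0.763 0.215]
B 113 [ 0.497 -0.107  0.217]
L 0.23 113 [0.434 0.762 0.23 ]
B 24 [ 0.496 -0.112  0.224]
L 0.245 100 [0.43  0.761 0.245]
B 0
```

Run:
```python
from h import *
P=np.concatenate([cloud(dict(np.load(k+"0.npz"))).reshape(-1,3) for k in("scene","side")]);P=P[~np.isnan(P[:,0])]
x,y,z=P.T
R=(x>.42)&(x<.7)&(y>.12)&(y<.42)
q=P[R&(abs(z-.115)<.003)]
(cx,cy),(a,b),t=cv2.minAreaRect((q[:,:2]*1000).astype(np.float32));print(cx,cy,a,b,t)
p=P[R&(z>.13)&(z<.136)&(x>.56)];print("pin",len(p),p.mean(0))
for n in np.arange(.12,.25,.01):
    q=P[R&(abs(z-n)<.005)&(x<.56)];print("L",round(n,3),len(q),q.mean(0).round(3) if len(q) else "",np.ptp(q,0).round(3) if len(q) else "")
for n in np.arange(.09,.2,.01):
  pass
for nm,lo in(("jar",(.40,.52,-.06,.08)),("beaker",(.6,.75,-.08,.12))):
    q=P[(x>lo[0])&(x<lo[1])&(y>lo[2])&(y<lo[3])&(z>.05)&(z<.1)];print(nm,q.mean(0).round(3),q.min(0).round(3),q.max(0).round(3))
s=state();print(s["orientation"],s["finger_gap"],s["time"])
```

```text
541.3511962890625 244.20538330078125 139.52825927734375 182.3628692626953 15.459306716918945
pin 238 [0.58153924 0.2568091  0.13225481]
L 0.12 4022 [0.518 0.251 0.116] [0.105 0.199 0.009]
L 0.13 20 [0.507 0.277 0.13 ] [0.012 0.018 0.009]
L 0.14 17 [0.506 0.285 0.139] [0.009 0.026 0.009]
L 0.15 49 [0.507 0.291 0.151] [0.021 0.03  0.01 ]
L 0.16 43 [0.505 0.294 0.16 ] [0.021 0.03  0.01 ]
L 0.17 52 [0.503 0.3   0.169] [0.023 0.035 0.01 ]
L 0.18 55 [0.502 0.308 0.179] [0.022 0.028 0.01 ]
L 0.19 155 [0.495 0.32  0.191] [0.023 0.028 0.01 ]
L 0.2 98 [0.496 0.317 0.197] [0.018 0.019 0.006]
L 0.21 0  
L 0.22 0  
L 0.23 0  
L 0.24 0  
jar [ 0.441 -0.005  0.067] [ 0.413 -0.035  0.05 ] [0.466 0.02  0.075]
beaker [0.66  0.018 0.071] [ 0.627 -0.017  0.05 ] [0.696 0.052 0.088]
[-8.34829758e-06  9.73116208e-01  2.30314667e-01 -1.26614335e-05] 1.0004736246316237 1.3
```

```bash
python3 -m handwheel '{"travel":[[0.078,0.258,0.0125],[0.078,0.258,0.0125],[0.078,0.258,0.0125],[0.078,0.258,0.0125],[0.078,0.258,0.0125],[0.078,0.258,0.0125],[0.078,0.258,0.0125],[0.078,0.258,0.0125],[0.078,0.258,0.0125],[0.078,0.258,0.0125],[0.078,0.258,0.0125],[0.078,0.258,0.0125],[0.078,0.258,0.0125],[0.078,0.258,0.0125],[0.078,0.258,0.0125],[0.078,0.258,0.0125],[0,0,0],[0,0,0]],"angular":[[0,0,0.0274],[0,0,0.0274],[0,0,0.0274],[0,0,0.0274],[0,0,0.0274],[0,0,0.0274],[0,0,0.0274],[0,0,0.0274],[0,0,0.0274],[0,0,0.0274],[0,0,0.0274],[0,0,0.0274],[0,0,0.0274],[0,0,0.0274],[0,0,0.0274],[0,0,0.0274],[0,0,0],[0,0,0]]}' 0
```

```text
time: 3.55
eef_pos: [0.4847, 0.356, 0.271]
orientation: [-0.0, 0.605, 0.796, -0.001]
wrist_force: [-0.4, -0.2, -0.4]
finger_gap: -0.002
gripper_force: 0.0
```

```bash
cat > pin.py <<'E'
from h import *
for cam in("scene","side"):
    c=capture(cam);P=cloud(c).reshape(-1,3);d=np.hypot(P[:,0]-.5815,P[:,1]-.2568)
    q=P[(d<.010)&(P[:,2]>.12)&(P[:,2]<.14)];print(cam,len(q),np.median(q[:,2]) if len(q) else "")
s=state();print(np.round(s["eef_pos"],4),np.round(s["wrist_force"],1),s["time"])
E
python3 -m handwheel '{"travel":[[0,0,-0.25],[0,0,-0.25],[0.0133,-0.048,0],[0.0133,-0.048,0],[0,0,0]],"angular":[[0,0,0],[0,0,0],[0,0,0],[0,0,0],[0,0,0]]}'; python3 pin.py
```

```text
time: 4.18
eef_pos: [0.4925, 0.337, 0.1758]
orientation: [0.002, 0.606, 0.796, 0.003]
wrist_force: [0.6, 0.3, -0.1]
finger_gap: -0.003
gripper_force: 0.1
scene 46 0.13148546064419453
side 54 0.13270924937860004
[0.4926 0.3373 0.1751] [ 0.3  0.5 -0.2] 4.275
```

```bash
python3 -m handwheel '{"travel":[[0.0133,-0.048,0],[0,0,0]],"angular":[[0,0,0],[0,0,0]]}'; python3 pin.py
```

```text
time: 4.53
eef_pos: [0.4943, 0.3298, 0.1748]
orientation: [-0.0, 0.605, 0.796, 0.004]
wrist_force: [-1.5, 4.3, 2.5]
finger_gap: 0.001
gripper_force: 2.4
scene 46 0.13274585916829462
side 61 0.1323721343098458
[0.4941 0.3296 0.1742] [-0.2  6.7  3.3] 4.625
```

```bash
python3 -m handwheel '{"travel":[[0.0107,-0.0386,0],[0,0,0]],"angular":[[0,0,0],[0,0,0]]}'; python3 pin.py
```

```text
time: 4.88
eef_pos: [0.496, 0.3211, 0.1736]
orientation: [0.0, 0.605, 0.796, 0.002]
wrist_force: [-0.5, 3.1, 3.8]
finger_gap: -0.004
gripper_force: 2.2
scene 47 0.13159929890805466
side 77 0.13260053792868237
[0.4957 0.3207 0.1726] [-1.4  4.1  3.3] 4.975
```

```bash
python3 -m handwheel '{"travel":[[0.0107,-0.0386,0],[0,0,0]],"angular":[[0,0,0],[0,0,0]]}'; python3 pin.py
```

```text
time: 5.22
eef_pos: [0.4972, 0.3103, 0.1703]
orientation: [0.001, 0.606, 0.796, -0.002]
wrist_force: [0.6, -0.8, 0.3]
finger_gap: 0.0
gripper_force: 0.0
scene 44 0.12619534754608153
side 81 0.12606440157047194
[0.497  0.3109 0.1702] [-0.3 -0.4  0.1] 5.325
```

```bash
python3 -m handwheel '{"travel":[[-0.0267,0.0964,0],[0,0,0.217],[0,0,0.217],[0,0,0.217],[0.0125,-0.265,0],[0.0125,-0.265,0],[0.0125,-0.265,0],[0.0125,-0.265,0],[0.0125,-0.265,0],[0.0125,-0.265,0],[0.0125,-0.265,0],[0.0125,-0.265,0],[0.0125,-0.265,0],[0.0125,-0.265,0],[0.0125,-0.265,0],[0.0125,-0.265,0],[0,0,0],[0,0,0]],"angular":[[0,0,0],[0,0,0],[0,0,0],[0,0,0],[0,0,-0.0045],[0,0,-0.0045],[0,0,-0.0045],[0,0,-0.0045],[0,0,-0.0045],[0,0,-0.0045],[0,0,-0.0045],[0,0,-0.0045],[0,0,-0.0045],[0,0,-0.0045],[0,0,-0.0045],[0,0,-0.0045],[0,0,0],[0,0,0]]}' 0.8; python3 pin.py
cat > cyl.py <<'E'
from h import *
for cam in("scene","side"):
    c=capture(cam);P=cloud(c)
    r=regions_of("vial_centre",cam)
    if not r: print("none");continue
    q=P[r[0]["region"]];q=q[~np.isnan(q[:,0])];q=q[(q[:,2]>.03)&(q[:,2]<.12)]
    print(cam,round(r[0]["confidence"],2),len(q),cv2.minAreaRect((q[:,:2]*1000).astype(np.float32)),"zmax",np.percentile(q[:,2],97).round(4))
E
python3 cyl.py
```

```text
time: 7.58
eef_pos: [0.5223, -0.3037, 0.3011]
orientation: [-0.001, 0.67, 0.742, 0.0]
wrist_force: [-0.6, 0.3, 0.3]
finger_gap: 0.8
gripper_force: 0.0
scene 43 0.12639961953398038
side 88 0.12695556067217145
[ 0.5224 -0.303   0.302 ] [ 0.6  0.3 -0.2] 7.675
scene 0.56 1381 ((517.481201171875, -253.82626342773438), (180.65782165527344, 57.99174880981445), 5.91098165512085) zmax 0.1024
side 0.72 777 ((506.572021484375, -246.1876983642578), (185.3904571533203, 80.77383422851562), 26.15129280090332) zmax 0.1003
```

```bash
python3 -m handwheel '{"travel":[[0,-0.04,-0.24],[0,0,-0.24],[0,0,-0.24],[0,0,-0.24],[0,0,-0.24],[0,0,0],[0,0,0]],"angular":[[0,0,0],[0,0,0],[0,0,0],[0,0,0],[0,0,0],[0,0,0],[0,0,0]]}'
python3 - <<'E'
from h import *
c=capture("scene");f=c["frame"][130:330,40:300,::-1];cv2.imwrite("pics/c.png",cv2.resize(f,(780,600)))
E
python3 cyl.py
```

```text
time: 8.75
eef_pos: [0.5229, -0.3131, 0.0637]
orientation: [0.001, 0.67, 0.742, 0.0]
wrist_force: [-0.3, -0.6, 0.9]
finger_gap: 0.797
gripper_force: 0.0
scene 0.62 1415 ((516.0878295898438, -253.91204833984375), (182.18592834472656, 57.584877014160156), 6.128799915313721) zmax 0.1022
side 0.92 864 ((519.9933471679688, -285.0579833984375), (176.54913330078125, 128.86659240722656), 6.0942463874816895) zmax 0.1006
```

View pics/c.png

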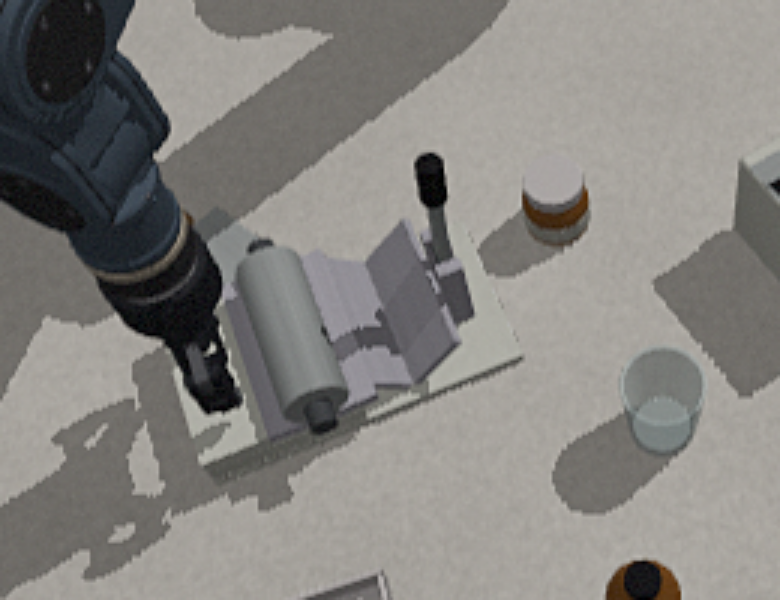

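```bash
python3 -m handwheel '{"travel":[[-0.005,0.05,0],[-0.005,0.05,0],[-0.0025,0.025,0],[-0.0025,0.025,0],[-0.0025,0.025,0],[-0.0025,0.025,0],[-0.0025,0.025,0],[-0.0025,0.025,0],[-0.0025,0.025,0],[-0.0025,0.025,0],[0,0,0]],"angular":[[0,0,0],[0,0,0],[0,0,0],[0,0,0],[0,0,0],[0,0,0],[0,0,0],[0,0,0],[0,0,0],[0,0,0],[0,0,0]]}'; python3 cyl.py
```

```text
time: 10.38
eef_pos: [0.5155, -0.2513, 0.0609]
orientation: [-0.001, 0.67, 0.742, 0.001]
wrist_force: [-0.0, -0.5, -0.1]
finger_gap: 0.802
gripper_force: 0.0
scene 0.62 1247 ((512.2254028320312, -213.51150512695312), (182.56057739257812, 55.80826187133789), 6.003275394439697) zmax 0.105
side 0.92 880 ((511.5918884277344, -203.68634033203125), (179.17355346679688, 45.845314025878906), 9.051812171936035) zmax 0.1032
```

```bash
python3 -m handwheel '{"travel":[[-0.0025,0.025,0],[-0.0025,0.025,0],[-0.0025,0.025,0],[0,0,0],[0,0,0],[0,0,0],[0,0,0]],"angular":[[0,0,0],[0,0,0],[0,0,0],[0,0,0],[0,0,0],[0,0,0],[0,0,0]]}'; python3 cyl.py
```

```text
time: 11.45
eef_pos: [0.5143, -0.2377, 0.0615]
orientation: [-0.0, 0.67, 0.742, 0.0]
wrist_force: [-0.5, -0.2, 0.5]
finger_gap: 0.798
gripper_force: 0.0
scene 0.91 1264 ((508.49456787109375, -177.12588500976562), (182.2744598388672, 53.66207504272461), 6.158868789672852) zmax 0.0866
side 0.81 745 ((504.0435791015625, -159.69122314453125), (177.06167602539062, 76.59568786621094), 17.582996368408203) zmax 0.0848
```

```bash
python3 -m handwheel '{"travel":[[0.005,-0.05,0.02],[0,0,0.25],[0,0,0.25],[0,0,0.25],[0,0,0.25],[0,0,0.25],[-0.033,0.293,0],[-0.033,0.293,0],[-0.033,0.293,0],[0,0,0],[0,0,-0.217],[0,0,-0.217],[0,0,-0.217],[0,0,0],[0,0,0]],"angular":[[0,0,0],[0,0,0],[0,0,0],[0,0,0],[0,0,0],[0,0,0],[0,0,0],[0,0,0],[0,0,0],[0,0,0],[0,0,0],[0,0,0],[0,0,0],[0,0,0],[0,0,0]]}' 0
python3 - <<'E'
from h import *
a=capture("scene");b=capture("side")
A=cv2.resize(a["frame"][120:320,60:260,::-1],(400,400));B=cv2.resize(b["frame"][60:260,190:390,::-1],(400,400))
cv2.imwrite("pics/d.png",np.hstack([A,B]))
for n in("bar_end","bar_hinge"):tip(n,"scene",a);tip(n,"side",b)
E
```

```text
time: 13.52
eef_pos: [0.4966, -0.073, 0.1872]
orientation: [0.001, 0.671, 0.742, 0.0]
wrist_force: [-0.2, 0.6, 0.2]
finger_gap: 0.001
gripper_force: 0.0
bar_end scene [185. 185.] 0.8 [ 0.499 -0.105  0.223]
bar_end side [271. 264.] 0.47 [0.5   0.276 0.215]
bar_hinge scene [184. 213.] 0.82 [ 0.486 -0.124  0.092]
bar_hinge side [286. 179.] 0.66 [ 0.493 -0.114  0.098]
```

View pics/d.png

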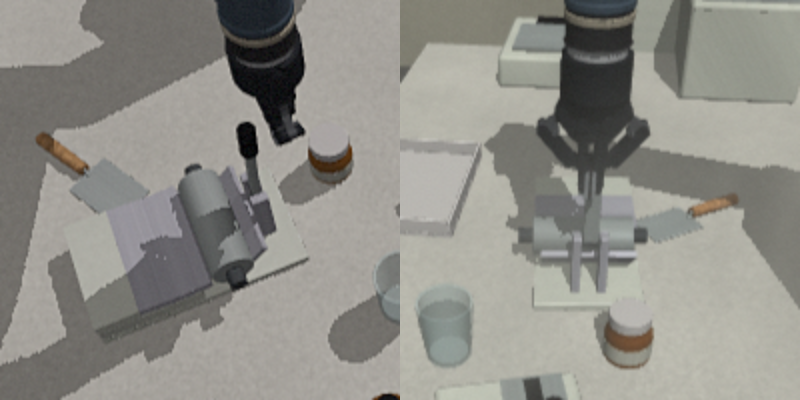

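```bash
python3 -m handwheel '{"travel":[[0.0064,-0.062,0],[0.0064,-0.062,0],[0.0064,-0.062,0],[0.0064,-0.062,0],[0.0064,-0.062,0],[0.0064,-0.062,0],[0.0057,-0.055,-0.032],[0.0057,-0.055,-0.032],[0,0,0]],"angular":[[0,0,0],[0,0,0],[0,0,0],[0,0,0],[0,0,0],[0,0,0],[0,0,0],[0,0,0],[0,0,0]]}'
python3 - <<'E'
from h import *
a=capture("scene");tip("bar_end","scene",a)
E
```

```text
time: 14.95
eef_pos: [0.5051, -0.1694, 0.1715]
orientation: [-0.0, 0.671, 0.742, -0.001]
wrist_force: [-0.6, 0.6, 0.4]
finger_gap: 0.001
gripper_force: 0.0
bar_end scene [148. 205.] 0.64 [ 0.499 -0.195  0.187]
```

```bash
python3 -m handwheel '{"travel":[[0.0046,-0.045,-0.0475],[0.0046,-0.045,-0.0475],[0.0033,-0.0325,-0.059],[0.0033,-0.0325,-0.059],[0.003,-0.03,-0.064],[0.003,-0.03,-0.064],[0,0,0],[0,0,0]],"angular":[[0,0,0],[0,0,0],[0,0,0],[0,0,0],[0,0,0],[0,0,0],[0,0,0],[0,0,0]]}'
python3 - <<'E'
from h import *
a=capture("scene");b=capture("side")
A=cv2.resize(a["frame"][120:320,60:260,::-1],(400,400));B=cv2.resize(b["frame"][60:260,190:390,::-1],(400,400))
cv2.imwrite("pics/e.png",np.hstack([A,B]))
tip("bar_end","scene",a)
E
```

```text
time: 16.05
eef_pos: [0.5093, -0.2112, 0.1039]
orientation: [-0.001, 0.67, 0.742, -0.0]
wrist_force: [0.2, 0.0, 0.5]
finger_gap: 0.001
gripper_force: 0.0
bar_end scene [136. 236.] 0.94 [ 0.514 -0.249  0.093]
```

View pics/e.png

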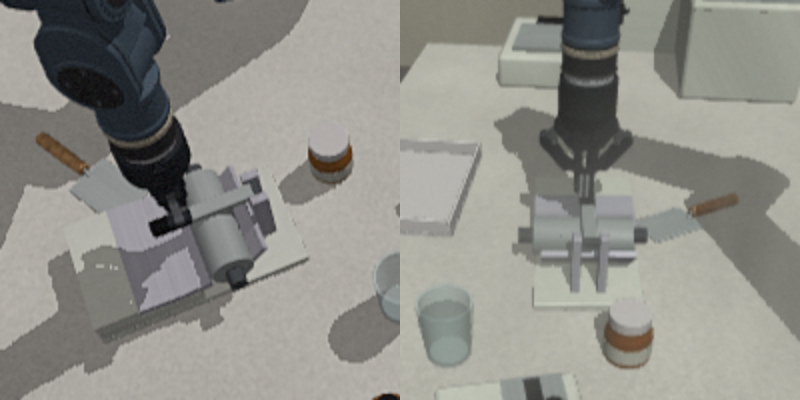

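The bar lies over the cylinder, with its grip at about (165,225) in the left half. I'll press until a light force shows, to make sure it is seated.

```bash
python3 -m handwheel '{"travel":[[0,0,-0.015],[0,0,-0.015],[0,0,0]],"angular":[[0,0,0],[0,0,0],[0,0,0]]}'
```

```text
time: 16.58
eef_pos: [0.5103, -0.2114, 0.1007]
orientation: [0.001, 0.67, 0.742, 0.0]
wrist_force: [-1.6, 1.3, 8.8]
finger_gap: 0.001
gripper_force: 4.1
```

```bash
python3 -m handwheel '{"travel":[[0,0,-0.01],[0,0,0]],"angular":[[0,0,0],[0,0,0]]}';  python3 -m handwheel '{"travel":[[0,0,0.1],[0,0,0.25],[0,0,0.25],[0,0,0.25],[0,0,0],[0,0,0]],"angular":[[0,0,0],[0,0,0],[0,0,0],[0,0,0],[0,0,0],[0,0,0]]}'; python3 pin.py; python3 cyl.py
python3 - <<'E'
from h import *
P=np.concatenate([cloud(capture(k)).reshape(-1,3) for k in("scene","side")]);P=P[~np.isnan(P[:,0])]
H=np.array([.5023,-.1173]);d=np.array([.103,-.995]);n=np.array([.995,.103])
r=(P[:,:2]-H)@d;s=(P[:,:2]-H)@n
for lo in np.arange(0,.14,.01):
    q=P[(r>lo)&(r<lo+.01)&(abs(s)<.007)&(P[:,2]>.08)];print(lo.round(2),len(q),np.median(q[:,2]).round(4) if len(q) else "")
a=capture("scene");tip("bar_end","scene",a);tip("jar_mark","scene",a);tip("beaker_mark","scene",a)
E
```

```text
time: 16.82
eef_pos: [0.5104, -0.2115, 0.1004]
orientation: [0.002, 0.67, 0.742, 0.0]
wrist_force: [-5.7, 3.4, 14.9]
finger_gap: 0.006
gripper_force: 7.1
time: 17.58
eef_pos: [0.5099, -0.2113, 0.266]
orientation: [-0.0, 0.67, 0.742, -0.0]
wrist_force: [0.3, 0.1, -1.1]
finger_gap: 0.003
gripper_force: 0.0
scene 45 0.12637290168697202
side 87 0.1267386841728888
[ 0.5092 -0.2109  0.2643] [ 0.2 -0.6 -0.4] 17.675
scene 0.66 1066 ((508.0423278808594, -177.39427185058594), (183.69357299804688, 53.011810302734375), 6.053020477294922) zmax 0.0864
side 0.69 734 ((503.33331298828125, -162.1562957763672), (177.57127380371094, 80.601318359375), 20.406089782714844) zmax 0.085
0.0 29 0.0949
0.01 31 0.0944
0.02 28 0.0938
0.03 62 0.6504
0.04 398 0.6129
0.05 531 0.4907
0.06 249 0.4635
0.07 70 0.1893
0.08 267 0.3085
0.09 38 0.0968
0.1 44 0.099
0.11 39 0.0971
0.12 57 0.1
0.13 16 0.436
0.14 10 0.7201
bar_end scene [138. 234.] 0.68 [ 0.512 -0.242  0.099]
jar_mark scene [222. 204.] 0.61 [ 0.462 -0.021  0.04 ]
beaker_mark scene [264. 272.] 0.61 [0.695 0.014 0.08 ]
```

```bash
python3 -c "
from plant import *
print(close_job())"
```

```text
the job is handed in; nothing more can be done
None
```

The job is handed in, though the hand-in gave no verdict. At about 17.7 s, the last check before it, the pin was down (126 mm), the cylinder lay centred in the vee, the bar lay level on it, the beaker and jar appeared unmoved, and the arm was clear.

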